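# Seat the sample carriers and close the transport case

## Task

Get the sample case ready for transport: press both white carriers down on their orange end pads until each is level and fully home at both ends, without touching the polished metal samples in their middles. Then swing the blue lid over and press it fully shut. Leave the two bottles standing where they are.

Things in the scene. Friction and masses are not known exactly. Their poses are not given: they have to be found in the camera images.
- case: grey shallow case, fixed to the worktop, 160 mm (its x) by 156 mm (its y), rim 30 mm high. Origin: centre of its underside; its x points from its front to the lid's hinge, y to its left, z up. It holds a front and a rear white carrier (58 x 138 x 28 mm blocks, long side along y), each with a metal sample in its middle and an orange press pad (44 x 36 mm) at each end
- front_left (a point): centre of the top of the orange pad at the left (+y) end of the front carrier, 49 mm from the carrier's middle; the carrier's middle is 43 mm in front of (-x) the case's centre. Fully home, this point is 34 mm above the case's underside. The carrier starts 8 to 12 mm too high and up to 4 degrees crooked end to end; friction holds it where it is left
- front_right (a point): centre of the top of the orange pad at the right (-y) end of the front carrier, 49 mm from the carrier's middle; the carrier's middle is 43 mm in front of (-x) the case's centre. Fully home, this point is 34 mm above the case's underside. About 4 to 8 N on a pad moves the carrier down; the case floor is a hard stop
- rear_left (a point): centre of the top of the orange pad at the left (+y) end of the rear carrier, 49 mm from the carrier's middle; the carrier's middle is 19 mm behind (+x) the case's centre. Fully home, this point is 34 mm above the case's underside. Pressing the higher end lowers the carrier until its low end meets the floor, then levels it; pressing only the lower end leaves it crooked
- rear_right (a point): centre of the top of the orange pad at the right (-y) end of the rear carrier, 49 mm from the carrier's middle; the carrier's middle is 19 mm behind (+x) the case's centre. Fully home, this point is 34 mm above the case's underside. The carrier starts and moves in the same way as the front one
- sample_front: polished aluminium puck, 48 mm across, fixed in the middle of the front carrier and standing 14 mm above the carrier's top; not to be touched. Origin: centre of its underside, 12 mm below the carrier's top
- sample_rear: polished aluminium puck, 48 mm across, fixed in the middle of the rear carrier and standing 14 mm above the carrier's top; not to be touched. Origin: centre of its underside, 12 mm below the carrier's top
- lid (a joint): angle of the blue lid about its hinge, rad: 0 fully shut (a hard stop), 1.57 upright; starts between 1.65 and 1.85. The lid is a hood 160 x 156 mm, 38 mm deep, 3 mm walls; shut, its top is 68 mm above the case's underside and it clears the carriers even when they are too high. The stiff hinge (0.5 N m) holds it at any angle; 3 to 6 N at its free edge moves it
- lid_hinge (a point): middle of the lid's hinge axis, on the far rim of the case: 80 mm from the case's centre along its x, 30 mm above its underside; the axis runs along the case's y
- lid_front (a point): middle of the lid's free edge, where its flat top panel meets its front wall: seen from the hinge, 160 mm along the case's -x and 38 mm up when the lid is shut, turning about the hinge as it opens. With the lid open it is at the top, on the side away from the robot, and the panel's outer face looks away from the robot
- dropper: dark dropper bottle with a pale nozzle, 36 mm across, 99 mm tall, standing loose right of the case (a like one far back beside the microscope is not meant); a bystander. Origin: centre of its underside, z up
- wash: white wash bottle with a blue cap and bent spout, 65 x 88 mm, 206 mm tall, standing loose; a bystander. Origin: centre of its underside, z up

How it is judged:
By the outcome, as a careful person would: the job done as asked, in the order asked, and still so for the second after the job is handed in, with the robot touching nothing.
It also fails if it takes over 58 s, if anything falls off the work surface, if the arm or the gripper's body presses on something with over 40 N, if the wrist force passes 120 N, or if a joint passes its speed limit or range.

## Robot

A 6-joint arm with a two-finger parallel gripper is mounted at the origin on a cart in front of the work surface, level with it; the furniture and walls round the work are solid. World frame = base frame: x ahead of the robot, y to its left, z up, the work surface at z = 0. Lengths are in mm, angles in rad, forces in N, time in s.
With the tool pointing down it reaches from about 325 to 900 mm from the base axis. Payload 3.5 kg.
Tool frame: the origin (TCP) lies at the very end of the fingers, on their centre line; the grasp point (between the pads) lies 19 mm behind it; z points along the fingers, y is the line along which they close (so a half turn about z gives the same grasp; the last joint's range is limited). The gripper opens to 85 mm and grips with 20 to 120 N. Pads are 22 mm wide; open, the fingers measure 114 mm over their backs; the gripper's body (76 mm by 85 mm) begins 54 mm behind the grasp point. The pads swing forward as they close: fully open they stand 13 mm farther back than shut.
Start: joints at [-1.451, 0.276, -0.026, 1.268, 0, 1.467], TCP at [138.089, -609.552, 231.313] pointing down, gripper open.
Joint ranges: [-3.12, 3.12], [-0.85, 1.88], [-1.08, 1.24], [-1.95, 2.15], [-1.57, 1.53], [-3.14, 3.14]. Speed limits (rad/s): [2.57, 2.57, 3.14, 3.14, 3.14, 3.14].

## Interface

Orientations are given as a rotation vector (axis times angle).
In Python, from workcell import bot gives the robot as it stands.
- The arm moves only by the tool jog_arm, called after "Call:" as name(argument=value, ...), one argument or row to a line, values as JSON. Schema: {"type":"object","properties":{"ticks":{"type":"object","properties":{"motion":{"type":"array","items":{"type":"array","items":{"type":"number"},"minItems":5,"maxItems":5},"minItems":1,"maxItems":12}},"additionalProperties":false,"required":["motion"]},"clamp_n":{"type":"number"},"only":{"type":"string"},"quiet":{"type":"boolean"},"lines":{"type":"string"}},"required":["ticks"],"additionalProperties":false}. ticks is an object whose key "motion" holds a list of rows, 1 to 12 of them, each of 5 numbers: the opening from 0.0 (shut) to 1.0 (fully open), then dx, dy, dz in mm, then a turn about the tool's z in rad; each row is the pose to reach, as a shift and turn from the pose commanded when the call began, along the tool's axes at that moment; what a row does not reach only later rows make up. A row lasts 1/10 s, in which the tool goes at most 50 mm and 0.15 rad, less where a joint would pass 70% of its speed; a pose out of reach is approached as far as the arm can. The fingers move at their own pace and stop on an object; clamp_n is the grip in N (left out, the last holds). Time passes only in rows, so rows that do not move let the fingers close. The tool returns the time, the measured TCP pose, the force, the opening and the grip force at its end. only (a regular expression) keeps the lines of the reply that match it, lines (a string "A,B") keeps lines A to B, and quiet returns only ok. Input that does not fit is refused with a message, and nothing moves.
- bot.state(): the state, without advancing time (a new reading comes with each control period).
- bot.grab_frame(name): name is "scene" or "top"; returns (picture, depth): 384x512x3 uint8, blue, green, red; 384x512 float32, mm along the optical axis (not along the pixel's ray), 0 where there is no reading.
- bot.camera_params(name): a dict with "camera_matrix" (3x3 intrinsics, pixels), "rvec" (rotation vector, rad) and "tvec" (3), from world to camera coordinates, as OpenCV has them. Camera axes: x right, y down, z forward; pixel columns grow to the right and rows downward; lengths in mm; the calibration is good to about 2 mm. A picture is of the moment at which its call begins. camera_params takes no time and is no camera call.
- bot.finish_job(): hands the job in; it is judged then, once.
The state is a dict: "t": time; "joint_positions": joint angles; "qd": joint speeds; "joint_torque": joint torques, N m; "tcp_pos": TCP position; "tool_rot": TCP orientation; "contact_force": force on the tool from outside, world axes, zero at the start; "wrist_torque": the same for the moment, N m; "gripper_width": opening from 0.0 (shut) to 1.0 (fully open); "grasp_force": force on a finger pad.
Only numpy, scipy, OpenCV 4.12 (cv2) and the standard library are available. Lean on these libraries where they do the work, as an engineer would, in place of code of your own. Each camera call takes 0.05 s, during which the arm holds its last target. There are 200 camera calls.

## Working session

There is one attempt and no reset: what is moved stays moved. The work goes in short steps, Python scripts to look and compute and a tool call to move; the robot and the scene stay as the last step left them, time stands still between calls to the robot, and variables do not carry over. Pictures are saved under pics/ and viewed, at most 10 in all, crops included, and the job is handed in when it is done.

```bash
ls; mkdir -p pics
```

Run:
```python
from workcell import bot
import cv2,numpy as np
for n in("scene","top"):
    p,d=bot.grab_frame(n); cv2.imwrite(f"pics/{n}0.png",p); np.savez(f"pics/{n}0.npz",p=p,d=d)
    c=bot.camera_params(n); R=cv2.Rodrigues(np.array(c["rvec"],float))[0]; print(n,c["camera_matrix"],(-R.T@np.array(c["tvec"]).ravel()).round(),R[2].round(2))
print(bot.state())
```

```text
pics
workcell.py
scene [[467.69713816   0.         252.44044103]
 [  0.         467.69713816 193.38881013]
 [  0.           0.           1.        ]] [   81. -1018.  1171.] [ 0.33  0.56 -0.76]
top [[485.47313686   0.         261.04726022]
 [  0.         485.47313686 192.47460611]
 [  0.           0.           1.        ]] [ 261. -200. 1533.] [ 0.21  0.   -0.98]
{'t': 0.1, 'joint_positions': array([-1.45137801e+00,  2.77047007e-01, -2.77672827e-02,  1.26801950e+00,
       -9.38348759e-06,  1.46740546e+00]), 'qd': array([-0.00041926, -0.00097991,  0.00373554,  0.00039604, -0.0011639 ,
       -0.00057417]), 'joint_torque': array([-2.89441550e-05, -4.46705461e+01,  2.96129483e+01,  8.47041432e-03,
       -1.19190513e-04,  8.59785928e-06]), 'tcp_pos': array([ 138.01272622, -608.82811099,  230.26660767]), 'tool_rot': array([-3.12009298e+00, -3.49037868e-01,  4.03600867e-05]), 'contact_force': array([-0.36507628,  0.04335476,  0.12412469]), 'wrist_torque': array([-0.003529  ,  0.04878994, -0.01486533]), 'grasp_force': 0.0, 'gripper_width': 1.0033178929586863}
```

View pics/scene0.png

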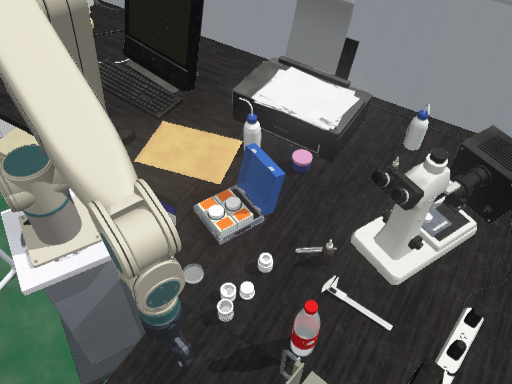

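View pics/top0.png

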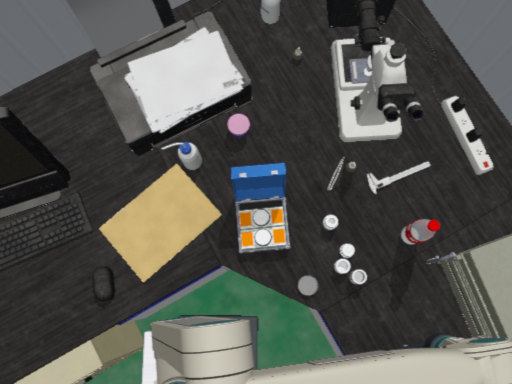

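The scene view shows the case at about (230,213), with four orange pads and the blue lid standing at (262,180). The wash bottle is at (252,130) and the dropper at (330,245). In the top view the case is at (263,222), the lid at (260,182), the dropper at (351,168) and the wash bottle at (190,157). Next I'll measure the pads, the lid and the bottles.

Create h.py:
```python
from workcell import bot
import cv2,numpy as np
def cam(n):
    c=bot.camera_params(n); return np.array(c["camera_matrix"],float),cv2.Rodrigues(np.array(c["rvec"],float))[0],np.array(c["tvec"],float).ravel()
def pts(n,d,vu):
    K,R,t=cam(n); v,u=vu; z=d[v,u]; ok=z>0; v,u,z=v[ok],u[ok],z[ok]
    return (np.c_[(u-K[0,2])/K[0,0]*z,(v-K[1,2])/K[1,1]*z,z]-t)@R
def plane(n,uv,h):
    K,R,t=cam(n); C=-R.T@t; r=R.T@np.linalg.inv(K)@np.array([uv[0],uv[1],1.]); return C+r*(h-C[2])/r[2]
def tri(u1,u2,a="scene",b="top"):
    P=[]
    for n in(a,b):
        K,R,t=cam(n);P.append(K@np.c_[R,t])
    X=cv2.triangulatePoints(P[0],P[1],np.array(u1,float),np.array(u2,float)).ravel();return X[:3]/X[3]
def mask(p,lo,hi,box):
    m=cv2.inRange(cv2.cvtColor(p,cv2.COLOR_BGR2HSV),lo,hi); o=np.zeros_like(m); x0,y0,x1,y1=box; o[y0:y1,x0:x1]=m[y0:y1,x0:x1]; return o
BOX={"scene":(185,140,300,250),"top":(225,155,300,260)}
def pads(n,p,d):
    m=mask(p,(5,120,120),(22,255,255),BOX[n]); k,l,s,c=cv2.connectedComponentsWithStats(m)
    out=[]
    for i in range(1,k):
        if s[i,4]<30: continue
        X=pts(n,d,np.nonzero(l==i)); out.append((c[i].round(1),s[i,4],np.median(X,0).round(1),X.mean(0).round(1)))
    return out
```

Run:
```python
from h import *
np.set_printoptions(suppress=True)
for n in("scene","top"):
    f=np.load(f"pics/{n}0.npz");p,d=f["p"],f["d"]
    for o in pads(n,p,d): print(n,*o, plane(n,o[0],44).round(1))
    m=mask(p,(100,120,50),(125,255,255),BOX[n]); X=pts(n,d,np.nonzero(m)); print("lid",len(X),X.min(0).round(),X.max(0).round(),X[X[:,2]>X[:,2].max()-10].mean(0).round())
    q=cv2.minAreaRect(np.argwhere(m)[:,::-1].astype(np.float32)); print(cv2.boxPoints(q).round())
    b=BOX[n]; cv2.imwrite(f"pics/{n}c.png",cv2.resize(p[b[1]:b[3],b[0]:b[2]],None,fx=5,fy=5,interpolation=cv2.INTER_CUBIC))
```

```bash
python3 -c "
import cv2,numpy as np
a=cv2.imread('pics/scenec.png');b=cv2.imread('pics/topc.png')
h=max(a.shape[0],b.shape[0]);o=np.zeros((h,a.shape[1]+b.shape[1],3),np.uint8);o[:a.shape[0],:a.shape[1]]=a;o[:b.shape[0],a.shape[1]:]=b
print(o.shape,a.shape);f=min(800/o.shape[1],600/h);cv2.imwrite('pics/both.png',cv2.resize(o,None,fx=f,fy=f));print(f)"
```

```text
scene [224.  194.8] 103 [ 488.6 -143.9   40.2] [ 489.1 -144.2   39.9] [ 487.5 -147.2   44. ]
scene [207.3 203. ] 110 [ 427.3 -150.4   40.5] [ 428.1 -149.    39.4] [ 426.6 -152.5   44. ]
scene [241.6 214. ] 119 [ 499.1 -243.7   46.7] [ 498.9 -243.2   46.6] [ 499.9 -241.4   44. ]
scene [224.5 223. ] 123 [ 437.5 -250.5   47.6] [ 437.2 -249.7   47.5] [ 438.4 -247.2   44. ]
lid 2104 [ 550. -270.    3.] [ 779. -105.  189.] [ 605. -192.  183.]
[[222. 192.]
 [249. 140.]
 [301. 167.]
 [274. 219.]]
top [276.6 215.6] 150 [ 502.2 -244.9   46.1] [ 503.3 -243.8   46.3] [ 503.5 -243.8   44. ]
top [245.1 218.7] 149 [ 493.4 -145.8   39.9] [ 493.9 -146.    39.9] [ 493.3 -146.2   44. ]
top [278.5 235.5] 150 [ 441.1 -249.5   47.4] [ 441.2 -249.5   47.6] [ 441.5 -249.6   44. ]
top [246.6 238.6] 154 [ 431.  -152.4   40.8] [ 431.8 -151.5   40.4] [ 431.5 -151.5   44. ]
lid 1740 [ 553. -276.   -7.] [688. -93. 191.] [ 608. -188.  185.]
[[230. 166.]
 [285. 162.]
 [288. 196.]
 [233. 201.]]
(550, 950, 3) (550, 575, 3)
0.8421052631578947
```

View pics/both.png

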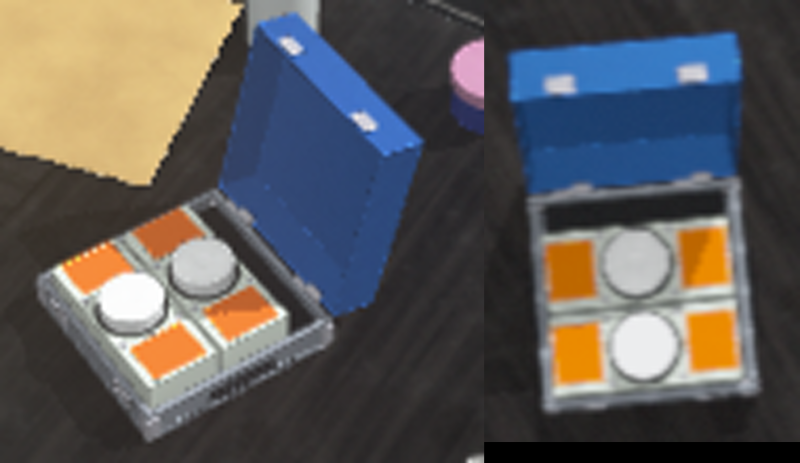

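The crops are clear. On both carriers the right ends are about 7 mm higher (47 against 40), the pucks are upright, and the lid leans away from the robot. The two views agree to within 4 mm. Next I'll compute the case frame and the shifts.

Add to h.py:
```python
from scipy.spatial.transform import Rotation as Ro
YAW=np.arctan2(10.05,99.1); C0=np.array([477.2,-196.2])
def W(x,y):
    c,s=np.cos(YAW),np.sin(YAW); return C0+[c*x-s*y,s*x+c*y]
def to(x,y,z):
    s=bot.state(); R=Ro.from_rotvec(s["tool_rot"]).as_matrix(); return (R.T@(np.array([x,y,z])-s["tcp_pos"])).round(1)
def yawturn(): 
    R=Ro.from_rotvec(bot.state()["tool_rot"]).as_matrix(); return R, np.arctan2(R[1,0],R[0,0])-YAW
```

Run:
```python
from h import *
for k,a in dict(FL=(-43,49),FR=(-43,-49),RL=(19,49),RR=(19,-49),hinge=(80,0)).items(): print(k,W(*a).round(1))
print("turn",yawturn(),"FR above",to(*W(-43,-49),75))
f=np.load("pics/top0.npz");g=np.load("pics/scene0.npz")
for n,F,b in(("top",f,(175,140,205,172)),("scene",g,(240,110,262,150)),("top",f,(343,158,358,190)),("scene",g,(322,236,337,257))):
    v,u=np.mgrid[b[1]:b[3],b[0]:b[2]];X=pts(n,F["d"],(v.ravel(),u.ravel()));X=X[X[:,2]>20];print(n,len(X),X.min(0).round(),X.max(0).round(),np.median(X,0).round())
```

```text
FL [ 429.5 -151.8]
FR [ 439.4 -249.3]
RL [ 491.2 -145.5]
RR [ 501. -243.]
hinge [ 556.8 -188.1]
turn (array([[ 9.75280575e-01,  2.20969989e-01, -2.52049309e-04],
       [ 2.20970042e-01, -9.75278500e-01,  2.02183561e-03],
       [ 2.00946722e-04, -2.02755234e-03, -9.99997924e-01]]), np.float64(0.12174180854013944)) FR above [ 373.3 -283.7  155.9]
top 453 [659.  -2.  20.] [715.  56. 208.] [678.  23. 117.]
scene 737 [ 581. -141.   21.] [769. 182. 189.] [683.  20.  95.]
top 127 [ 642. -496.   21.] [ 675. -461.   99.] [ 654. -474.   52.]
scene 154 [ 635. -496.   27.] [ 669. -463.   99.] [ 650. -482.   52.]
```

Call:
jog_arm(
  ticks={"motion":[[0,373,-284,20,0.122],[0,373,-284,20,0.122],[0,373,-284,20,0.122],[0,373,-284,20,0.122],[0,373,-284,20,0.122],[0,373,-284,20,0.122],[0,373,-284,20,0.122],[0,373,-284,20,0.122],[0,373,-284,20,0.122],[0,373,-284,20,0.122],[0,373,-284,110,0.122],[0,373,-284,130,0.122]]},
  clamp_n=40,
)

```text
t: 1.3
tcp_pos: [441.5, -250.4, 111.8]
tool_rot: [3.134, 0.162, 0.007]
contact_force: [-0.3, 0.1, -0.5]
gripper_width: -0.001
grasp_force: 0.0
```

```bash
python3 -c "
from h import *
print(to(*W(-43,-49),60),yawturn()[1],bot.state()['contact_force'])"
```

```text
[-2.2 -1.6 51.8] 0.002108924201053214 [-0.33431855  0.07045412 -0.51777233]
```

Call:
jog_arm(
  ticks={"motion":[[0,0,0,30,0],[0,0,0,40,0],[0,0,0,40,0],[0,0,0,40,0]]},
)

```text
t: 1.7
tcp_pos: [440.2, -251.1, 72.7]
tool_rot: [3.136, 0.158, 0.003]
contact_force: [-0.4, -0.7, 0.6]
gripper_width: -0.003
grasp_force: 0.0
```

```bash
python3 -c "
from h import *
print(to(*W(-43,-49),34))"
```

```text
[-0.7 -1.9 38.7]
```

Call:
jog_arm(
  ticks={"motion":[[0,0,0,0,0],[0,0,0,0,0]]},
)

```text
t: 1.9
tcp_pos: [440.5, -251.3, 73.2]
tool_rot: [3.135, 0.158, 0.005]
contact_force: [0.2, -0.5, -0.5]
gripper_width: -0.003
grasp_force: 0.0
```

Call:
jog_arm(
  ticks={"motion":[[0,0,0,0,0],[0,0,0,0,0]]},
)

```text
t: 2.1
tcp_pos: [439.5, -250.5, 72.0]
tool_rot: [3.137, 0.158, 0.002]
contact_force: [0.2, -0.3, 0.0]
gripper_width: -0.001
grasp_force: 0.0
```

Call:
jog_arm(
  ticks={"motion":[[0,0,0,10,0],[0,0,0,20,0],[0,0,0,22,0],[0,0,0,24,0],[0,0,0,26,0],[0,0,0,28,0],[0,0,0,28,0]]},
)

```text
t: 2.8
tcp_pos: [439.0, -250.0, 43.1]
tool_rot: [-3.137, -0.158, 0.0]
contact_force: [-0.7, 0.2, -1.4]
gripper_width: -0.001
grasp_force: 0.0
```

Call:
jog_arm(
  ticks={"motion":[[0,0,0,2,0],[0,0,0,4,0],[0,0,0,6,0],[0,0,0,6,0]]},
)

```text
t: 3.2
tcp_pos: [439.7, -251.2, 37.5]
tool_rot: [3.136, 0.158, 0.001]
contact_force: [-0.3, -2.1, 2.7]
gripper_width: 0.004
grasp_force: 1.0
```

Call:
jog_arm(
  ticks={"motion":[[0,0,0,1,0],[0,0,0,2,0],[0,0,0,3,0],[0,0,0,3,0]]},
)

```text
t: 3.6
tcp_pos: [440.0, -251.1, 34.7]
tool_rot: [3.136, 0.158, 0.002]
contact_force: [-0.3, -4.2, 4.9]
gripper_width: -0.001
grasp_force: 2.2
```

Call:
jog_arm(
  ticks={"motion":[[0,0,0,1,0],[0,0,0,1,0]]},
)

```text
t: 3.8
tcp_pos: [440.0, -251.1, 34.0]
tool_rot: [3.136, 0.158, 0.002]
contact_force: [-1.3, -4.1, 7.2]
gripper_width: 0.002
grasp_force: 3.3
```

Call:
jog_arm(
  ticks={"motion":[[0,0,0,1,0],[0,0,0,1,0]]},
)

```text
t: 4.0
tcp_pos: [440.1, -251.1, 34.0]
tool_rot: [3.136, 0.158, 0.002]
contact_force: [-4.2, -2.7, 13.7]
gripper_width: -0.004
grasp_force: 7.1
```

Call:
jog_arm(
  ticks={"motion":[[0,0,0,1,0],[0,0,0,2,0],[0,0,0,2,0]]},
)

```text
t: 4.3
tcp_pos: [440.1, -251.1, 33.9]
tool_rot: [3.136, 0.158, 0.002]
contact_force: [-7.8, 0.0, 29.0]
gripper_width: 0.002
grasp_force: 14.6
```

Call:
jog_arm(
  ticks={"motion":[[0,0,0,-20,0],[0,0,0,-40,0],[0,0,0,-40,0]]},
)

```text
t: 4.6
tcp_pos: [440.5, -249.9, 71.8]
tool_rot: [-3.137, -0.159, -0.006]
contact_force: [0.9, -0.3, 1.0]
gripper_width: 0.001
grasp_force: 0.0
```

```bash
python3 -c "
from h import *
print(to(*W(-43,49),60),to(*W(19,-49),60),to(*W(19,49),60))"
```

```text
[ -1.1 -98.7  11.8] [60.9 -0.7 12. ] [ 60.9 -98.7  12. ]
```

Call:
jog_arm(
  ticks={"motion":[[0,30,0,0,0],[0,61,-1,0,0],[0,61,-1,15,0],[0,61,-1,24,0],[0,61,-1,26,0],[0,61,-1,28,0],[0,61,-1,30,0],[0,61,-1,32,0],[0,61,-1,34,0],[0,61,-1,36,0],[0,61,-1,37,0],[0,61,-1,37,0]]},
)

```text
t: 5.8
tcp_pos: [499.5, -243.5, 34.0]
tool_rot: [3.137, 0.158, -0.001]
contact_force: [-1.7, 1.6, 8.1]
gripper_width: -0.001
grasp_force: 4.2
```

Call:
jog_arm(
  ticks={"motion":[[0,0,0,1,0],[0,0,0,2,0],[0,0,0,2,0]]},
)

```text
t: 6.1
tcp_pos: [499.5, -243.5, 34.0]
tool_rot: [3.137, 0.158, -0.001]
contact_force: [-4.8, 3.8, 21.4]
gripper_width: 0.001
grasp_force: 10.6
```

Call:
jog_arm(
  ticks={"motion":[[0,0,0,1,0],[0,0,0,1,0]]},
)

```text
t: 6.3
tcp_pos: [499.5, -243.5, 33.9]
tool_rot: [3.136, 0.158, -0.001]
contact_force: [-7.1, 5.4, 28.2]
gripper_width: -0.002
grasp_force: 13.8
```

Call:
jog_arm(
  ticks={"motion":[[0,0,0,-30,0],[0,0,0,-60,0],[0,0,-50,-60,0],[0,0,-99,-60,0],[0,0,-99,-60,0],[0,0,-99,-30,0],[0,0,-99,-15,0],[0,0,-99,-9,0],[0,0,-99,-6,0],[0,0,-99,-5,0],[0,0,-99,-4,0]]},
)

```text
t: 7.4
tcp_pos: [490.4, -145.2, 34.9]
tool_rot: [3.137, 0.157, 0.002]
contact_force: [-0.4, -0.4, -0.2]
gripper_width: -0.005
grasp_force: 0.0
```

Call:
jog_arm(
  ticks={"motion":[[0,0,0,1,0],[0,0,0,1,0]]},
)

```text
t: 7.6
tcp_pos: [490.5, -145.1, 34.1]
tool_rot: [3.137, 0.158, 0.002]
contact_force: [-1.0, -0.9, 2.8]
gripper_width: 0.004
grasp_force: 1.0
```

Contact came at 34 mm, so the rear left end is home. I'll press to confirm, then do the front left.

Call:
jog_arm(
  ticks={"motion":[[0,0,0,1,0],[0,0,0,2,0],[0,0,0,3,0],[0,0,0,3,0]]},
)

```text
t: 8.0
tcp_pos: [490.5, -145.1, 33.9]
tool_rot: [3.136, 0.158, 0.002]
contact_force: [-7.7, 1.6, 24.6]
gripper_width: -0.0
grasp_force: 12.4
```

Call:
jog_arm(
  ticks={"motion":[[0,0,0,-20,0],[0,0,0,-40,0],[0,-30,0,-40,0],[0,-61,0,-40,0],[0,-61,0,-40,0],[0,-61,0,-20,0],[0,-61,0,-8,0],[0,-61,0,-5,0],[0,-61,0,-3,0],[0,-61,0,-3,0]]},
)

```text
t: 9.0
tcp_pos: [428.2, -150.0, 34.0]
tool_rot: [-3.136, -0.159, 0.005]
contact_force: [-6.0, 2.5, 10.5]
gripper_width: -0.004
grasp_force: 5.2
```

Call:
jog_arm(
  ticks={"motion":[[0,0,0,1,0],[0,0,0,2,0],[0,0,0,2,0]]},
)

```text
t: 9.3
tcp_pos: [428.2, -150.1, 33.9]
tool_rot: [-3.136, -0.159, 0.005]
contact_force: [-10.3, 4.4, 27.3]
gripper_width: -0.001
grasp_force: 13.9
```

Call:
jog_arm(
  ticks={"motion":[[0,0,0,-30,0],[0,0,0,-80,0],[0,0,0,-130,0],[0,-20,-50,-180,0],[0,-20,-100,-215,0],[0,-20,-150,-215,0],[0,-20,-190,-215,0],[0,-20,-190,-215,0]]},
)

```text
t: 10.1
tcp_pos: [389.9, 39.5, 248.0]
tool_rot: [-3.136, -0.164, -0.004]
contact_force: [0.6, -0.4, -0.3]
gripper_width: -0.004
grasp_force: 0.0
```

Run:
```python
from h import *
np.set_printoptions(suppress=True)
for n in("scene","top"):
    p,d=bot.grab_frame(n); cv2.imwrite(f"pics/{n}1.png",p); np.savez(f"pics/{n}1.npz",p=p,d=d)
    for o in pads(n,p,d): print(n,*o)
    m=mask(p,(100,120,50),(125,255,255),BOX[n]); X=pts(n,d,np.nonzero(m)); X=X[(X[:,2]>35)&(X[:,0]<640)]
    L=(X[:,:2]-C0)@np.array([[np.cos(YAW),-np.sin(YAW)],[np.sin(YAW),np.cos(YAW)]])
    t=X[:,2]>178; print("lid",len(X),"y",np.percentile(L[:,1],[1,99]).round(),"top x",np.percentile(L[t,0],[2,50,98]).round(),"z",np.percentile(X[t,2],[50,99]).round(1))
```

```text
scene [224.6 196.4] 112 [ 489.4 -146.6   34.2] [ 489.8 -147.    34.5]
scene [208. 205.] 111 [ 428.7 -152.    33.7] [ 428.2 -152.7   33.6]
scene [241.8 216.9] 127 [ 499.  -244.4   34.3] [ 498.8 -245.1   34.3]
scene [224.9 226. ] 127 [ 436.9 -251.7   34.6] [ 437.2 -251.7   34.8]
lid 1700 y [-83.  76.] top x [113. 130. 148.] z [182.2 188.6]
top [277.1 216.2] 146 [ 503.6 -245.4   34.9] [ 503.1 -245.5   34.6]
top [245.8 219.1] 145 [ 493.7 -148.5   35.3] [ 493.6 -148.    35.2]
top [279.2 235.9] 147 [ 441.3 -251.5   34.8] [ 441.5 -252.    34.6]
top [247.5 238.6] 149 [ 431.6 -155.2   35. ] [ 432.3 -154.1   35.1]
lid 1195 y [-81.  72.] top x [117. 135. 151.] z [182.6 189.9]
```

All four pads now read 34 to 35 mm in both views. The lid's outer corner is at case x about 151, z 180, which gives an angle of about 1.79. I'll move behind it.

Run:
```python
from h import *
print(to(*W(195,-3),250),yawturn()[1])
for a in np.r_[1.79,np.arange(1.7,-.01,-.1)]: print(a.round(2),(80-140*np.cos(a)+38*np.sin(a)+11).round(),(30+140*np.sin(a)+38*np.cos(a)).round())
```

```text
[256.8 246.5  -2.4] 0.004714242334828853
1.79 159.0 158.0
1.7 147.0 164.0
1.6 133.0 169.0
1.5 119.0 172.0
1.4 105.0 174.0
1.3 90.0 175.0
1.2 76.0 174.0
1.1 61.0 172.0
1.0 47.0 168.0
0.9 34.0 163.0
0.8 21.0 157.0
0.7 8.0 149.0
0.6 -3.0 140.0
0.5 -14.0 130.0
0.4 -23.0 120.0
0.3 -32.0 108.0
0.2 -39.0 95.0
0.1 -45.0 82.0
-0.0 -49.0 68.0
```

Call:
jog_arm(
  ticks={"motion":[[0,257,246,-15,0],[0,257,246,-15,0],[0,257,246,-15,0],[0,257,246,-15,0],[0,257,246,-15,0],[0,257,246,-15,0],[0,257,246,-15,0],[0,257,246,-15,0],[0,257,246,-15,0],[0,257,246,-15,0],[0,257,246,-15,0]]},
)

```text
t: 11.3
tcp_pos: [669.3, -181.8, 261.6]
tool_rot: [-3.137, -0.159, 0.001]
contact_force: [-0.2, 0.4, -0.3]
gripper_width: 0.0
grasp_force: 0.0
```

```bash
python3 -c "
from h import *
print(to(*W(180,-3),158),yawturn()[1])"
```

```text
[-12.5  -2.  103.6] 0.0001773824282959302
```

Call:
jog_arm(
  ticks={"motion":[[0,0,0,35,0],[0,0,0,70,0],[0,0,0,103,0],[0,0,0,103,0],[0,-12,0,103,0],[0,-22,0,103,0],[0,-22,0,103,0]]},
)

```text
t: 12.0
tcp_pos: [648.2, -185.2, 161.3]
tool_rot: [3.136, 0.157, 0.005]
contact_force: [0.4, 0.3, 0.7]
gripper_width: 0.002
grasp_force: 0.0
```

Call:
jog_arm(
  ticks={"motion":[[0,-5,0,0,0],[0,-10,0,0,0],[0,-13,0,-1,0],[0,-13,0,-1,0]]},
)

```text
t: 12.4
tcp_pos: [636.8, -186.3, 160.4]
tool_rot: [3.137, 0.158, 0.005]
contact_force: [2.3, -0.4, 2.4]
gripper_width: 0.003
grasp_force: 1.4
```

Call:
jog_arm(
  ticks={"motion":[[0,-6,0,-2,0],[0,-13,0,-4,0],[0,-20,0,-7,0],[0,-27,0,-9,0],[0,-34,0,-11,0],[0,-41,0,-12,0],[0,-48,0,-13,0],[0,-55,0,-14,0],[0,-55,0,-14,0]]},
)

```text
t: 13.3
tcp_pos: [579.4, -191.9, 173.3]
tool_rot: [3.137, 0.157, -0.003]
contact_force: [1.9, -0.5, 3.1]
gripper_width: 0.003
grasp_force: 1.4
```

Call:
jog_arm(
  ticks={"motion":[[0,-7,0,0,0],[0,-14,0,0,0],[0,-21,0,0,0],[0,-28,0,1,0],[0,-36,0,2,0],[0,-43,0,3,0],[0,-50,0,5,0],[0,-57,0,7,0],[0,-64,0,10,0],[0,-70,0,13,0],[0,-77,0,16,0],[0,-77,0,16,0]]},
)

```text
t: 14.5
tcp_pos: [501.8, -199.0, 155.9]
tool_rot: [-3.137, -0.157, 0.007]
contact_force: [-0.3, -0.5, 0.4]
gripper_width: 0.0
grasp_force: 0.0
```

Run:
```python
from h import *
for n in("scene",):
    p,d=bot.grab_frame(n); cv2.imwrite("pics/s2.png",p[110:270,150:350].repeat(3,0).repeat(3,1))
```

```text
(no output)
```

View pics/s2.png

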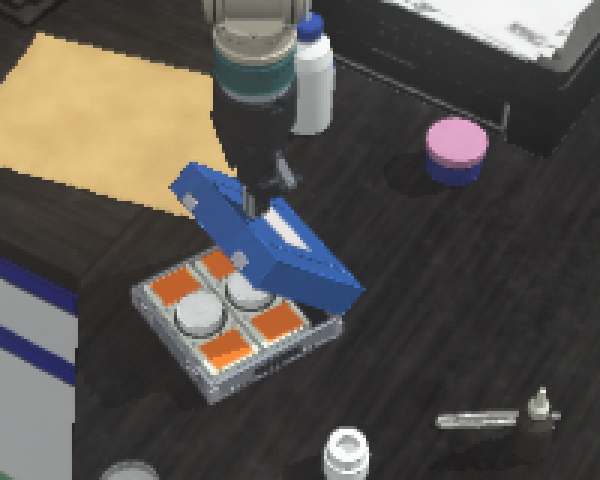

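The cropped picture shows the lid folded to about 45°. The finger is on its outer face near the free edge, at about (250,205) in the crop, and the bottle behind is untouched. I'll keep following the arc.

Call:
jog_arm(
  ticks={"motion":[[0,-6,0,4,0],[0,-12,0,8,0],[0,-18,0,13,0],[0,-24,0,17,0],[0,-30,0,22,0],[0,-35,0,27,0],[0,-40,0,32,0],[0,-45,0,37,0],[0,-50,0,43,0],[0,-55,0,50,0],[0,-55,0,50,0]]},
)

```text
t: 15.65
tcp_pos: [448.1, -204.6, 105.7]
tool_rot: [-3.137, -0.157, 0.004]
contact_force: [0.5, -0.4, -0.0]
gripper_width: 0.002
grasp_force: 0.0
```

Call:
jog_arm(
  ticks={"motion":[[0,-4,0,6,0],[0,-8,0,13,0],[0,-11,0,19,0],[0,-14,0,26,0],[0,-14,0,26,0]]},
)

```text
t: 16.15
tcp_pos: [434.4, -206.1, 80.0]
tool_rot: [-3.137, -0.158, 0.004]
contact_force: [-1.5, 0.3, -0.1]
gripper_width: -0.001
grasp_force: 0.0
```

Call:
jog_arm(
  ticks={"motion":[[0,0,0,4,0],[0,0,0,8,0],[0,0,0,11,0],[0,0,0,11,0]]},
)

```text
t: 16.55
tcp_pos: [435.5, -206.1, 69.7]
tool_rot: [-3.137, -0.158, 0.0]
contact_force: [0.6, -0.2, 0.3]
gripper_width: -0.001
grasp_force: 0.0
```

Call:
jog_arm(
  ticks={"motion":[[0,0,0,1,0],[0,0,0,2,0],[0,0,0,2,0]]},
)

```text
t: 16.85
tcp_pos: [435.8, -206.2, 68.3]
tool_rot: [-3.137, -0.158, -0.0]
contact_force: [-0.5, 1.1, 0.8]
gripper_width: 0.002
grasp_force: 0.7
```

Call:
jog_arm(
  ticks={"motion":[[0,0,0,1,0],[0,0,0,2,0],[0,0,0,2,0]]},
)

```text
t: 17.15
tcp_pos: [435.8, -206.3, 67.9]
tool_rot: [3.138, 0.158, -0.0]
contact_force: [-4.6, 1.3, 15.0]
gripper_width: 0.001
grasp_force: 7.0
```

Call:
jog_arm(
  ticks={"motion":[[0,0,0,1,0],[0,0,0,2,0],[0,0,0,2,0]]},
)

```text
t: 17.45
tcp_pos: [435.8, -206.3, 67.7]
tool_rot: [3.137, 0.159, -0.0]
contact_force: [-9.1, 7.0, 28.5]
gripper_width: 0.001
grasp_force: 14.0
```

The lid hit a hard stop at 68 mm, so it is shut. I'll retreat and check.

Call:
jog_arm(
  ticks={"motion":[[0,0,0,-20,0],[0,0,0,-60,0],[0,0,0,-110,0],[0,-20,-40,-150,0],[0,-20,-90,-170,0],[0,-20,-140,-170,0],[0,-20,-190,-170,0],[0,-20,-230,-170,0],[0,-20,-230,-170,0],[0,-20,-230,-170,0]]},
)

```text
t: 18.45
tcp_pos: [392.7, 21.8, 234.3]
tool_rot: [3.137, 0.164, 0.002]
contact_force: [0.4, 0.3, 0.0]
gripper_width: 0.001
grasp_force: 0.0
```

Run:
```python
from h import *
np.set_printoptions(suppress=True)
for n in("scene","top"):
    p,d=bot.grab_frame(n); 
    if n=="scene": cv2.imwrite("pics/s3.png",p[80:270,150:350].repeat(3,0).repeat(3,1))
    m=mask(p,(100,120,50),(125,255,255),BOX[n]); X=pts(n,d,np.nonzero(m)); X=X[X[:,2]>60]
    A=np.c_[X[:,:2]-C0,np.ones(len(X))]; c=np.linalg.lstsq(A,X[:,2],rcond=None)[0]; print(n,len(X),"slope,z",c.round(3),np.abs(A@c-X[:,2]).max().round(1))
```

```text
scene 1861 slope,z [ 0.     0.002 67.516] 8.4
top 2263 slope,z [-0.     0.001 68.106] 9.4
```

View pics/s3.png

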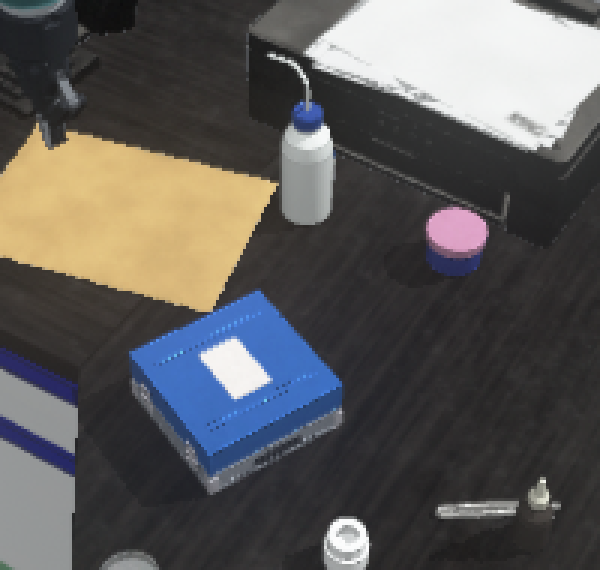

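The lid is shut flat at about 68 mm with no slope. Both bottles stand where they were: wash at crop (306,165), dropper at crop (540,500).

```bash
python3 -c "
from workcell import bot
print(bot.finish_job())"
```

```text
the job is handed in; nothing more can be done
None
```

I pressed both carriers fully home and level (all four pads measured 34–35 mm), pressed the lid shut to its stop (flat at 68 mm), left both bottles standing in place, and handed the job in at about 18.5 s.

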